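# Key and seat the kidney plate in a mincer head

## Robot

A 7-joint arm with a two-finger parallel gripper is mounted at the origin on the work surface. World frame = base frame: x ahead of the robot, y to its left, z up, the work surface at z = 0. Lengths are in m, angles in rad, forces in N, time in s.
With the tool pointing down it reaches from about 0.4 to 0.75 m from the base axis. Payload 19.5 kg.
Tool frame: the origin (TCP) lies at the very end of the fingers, on their centre line; the grasp point (between the pads) lies 19 mm behind it; y points along the fingers, x is the direction in which the jaws open and shut, and the axes are right-handed (so a half turn about y gives the same grasp; the last joint's range is limited). The gripper opens to 85 mm and grips with 20 to 120 N. Pads are 22 mm wide; open, the fingers measure 114 mm over their backs; the gripper's body (76 mm by 85 mm) begins 54 mm behind the grasp point. The pads swing forward as they close: fully open they stand 13 mm farther back than shut.
Start: joints at [-1.143, 0.707, -0.028, 1.485, 0.022, 0.951, -0.075], TCP at [0.26, 0.513, 0.231] pointing down, gripper open.
Joint ranges: [-2.71, 2.71], [-0.32, 2.16], [-1.57, 1.52], [0, 2.45], [-1.46, 4.6], [0, 2.02], [-2.83, 2.83]. Speed limits (rad/s): [1.89, 1.89, 2.57, 2.57, 3.01, 3.01, 3.01].

## Interface

Orientations are given as a unit quaternion [w, x, y, z].
In Python, from cell import r, eyes, order gives the robot as it stands. The module is installed in compiled form; this text tells all that it offers.
- The arm moves only by the shell command python3 -m crank 'ROWS' [OPENING]. ROWS is a JSON object of lists of equal length, an entry for each row: "offset": the shift along the tool's x, y, z in m, a list of three; "twist": the turn, a rotation vector about the tool's x, y, z in rad, a list of three. In form: {"offset": [[dx, dy, dz], ...], "twist": [[ax, ay, az], ...]}. A call has exactly 8 rows; each row is the pose to reach, as a shift and turn from the pose measured when the call began, along the tool's axes at that moment; what a row does not reach only later rows make up. A row lasts 1/10 s, in which the tool goes at most 50 mm and 8.59 degrees, less where a joint would pass 70% of its speed; a pose out of reach is approached as far as the arm can. A call with a gripper value outside its range is refused whole. OPENING is the closure, from -1 (fully open) to 1 (shut), so that 0 is half open, set as the call begins (- or left out, the last holds). The fingers move at their own pace and stop on an object; the grip force is fixed at half the most. Time passes only in rows, so rows that repeat a pose let the fingers close, or fill a call up. It gives the time, the measured TCP pose, the force and the opening at its end, in the units of the state.
- r.sense(): the state, without advancing time (a new reading comes with each control period).
- eyes.snapshot(name): name is "scene" or "top" or "wrist"; returns a dict with "color" (480x640x3 uint8, red, green, blue), "depth" (480x640 float32, m along the optical axis (not along the pixel's ray), 0 where there is no reading), "intrinsics" (3x3 intrinsics, pixels), "extrinsics" (4x4, takes a point from camera to world coordinates). Camera axes: x right, y up, looking along -z (the intrinsics and any distortion apply to the point x, -y, -z); pixel columns grow to the right and rows downward; lengths in m; the calibration is good to about 2 mm. A picture is of the moment at which its call begins.
- order.hand_in(): hands the job in, once; it reports no verdict.
The state is a dict: "clock": time; "qpos": joint angles; "qd": joint speeds; "joint_efforts": joint torques, N m; "position": TCP position; "tool_rot": TCP orientation; "ft_force": force on the tool from outside, world axes, zero at the start; "ft_torque": the same for the moment, N m; "gripper_width": opening from 0.0 (shut) to 1.0 (fully open).
Only numpy, scipy, OpenCV 4.12 (cv2) and the standard library are available. Lean on these libraries where they do the work, as an engineer would, in place of code of your own. Each camera call takes 0.05 s, during which the arm holds its last target.

## Task

The mincer head stands mouth-up on the pantry shelf, ready for making chorizo, with its kidney plate lying loose on the tip of the sprung worm. Using only your fingertips, push the plate round until the notch in its rim is over the brass pin in the mouth, then press it down fully home on its seat and finish while still holding it down there, since the ring nut goes on next. Do not force the plate, lift it off or tip it, and leave the other things on the shelf where they are.

Things in the scene. Friction and masses are not known exactly. Their poses are not given: they have to be found in the camera images.
- seat (a point): Centre of the plate's seat in the mincer head, on the head's axis, 150 mm above the shelf. The seat is an annular shoulder, 88 mm inside and 101 mm outside diameter, in the open mouth of the upright barrel; a lip round it (101 mm inside, 120 mm outside) stands 4 mm above it. Axes: z up along the barrel, x level toward the pin and the feed throat.
- throat (a point): Centre of the end of the head's feed throat, a 74 mm wide tube that sticks out sideways and level, 150 mm from the head's axis and 66 mm above the shelf, on the same side as the pin. The head is a heavy dark grey casting that does not move. Under the mouth it is hollow, 88 mm wide, with only the 25 mm thick worm shaft on its axis for the first 40 mm below the seat.
- pin (a point): Point on top of the brass pin, 47 mm from the head's axis, on the side of the feed throat, 6 mm above the seat. The pin is a round-topped bar 8 mm wide lying radially over the lip, from 44 to 62 mm from the axis; it stands 2 mm above the lip, and its outer part shows outside the plate's edge.
- plate_top (a point): Centre of the top face of the kidney plate; z is its upward normal, x points to its notch. Loose bright steel disc, 98 mm in diameter, 10 mm thick, flat, about 0.3 kg: a rim 41 to 49 mm from the centre, a round hub 27 mm across and a 14 mm wide bar along x through the hub from rim to rim, leaving two through openings (kidneys) on the +y and -y sides, each 27 mm from hub to rim.
- plate: The same kidney plate; origin at the centre of its underside, axes as plate_top. A 15 mm bore in its hub sits loosely on a 14 mm stub of the worm, whose end lies 2 mm below the plate's top face. At the start it lies level on the worm, 7 mm above its seat (top face 17 mm above the seat), just clears the pin and turns freely (pushed fast, it coasts a little).
- notch (a point): Middle of the notch in the plate's rim, at the top face, 47 mm from the plate's centre, at the one end of the bar that widens to 24 mm. The notch is a gap 13 mm wide and 7 mm deep (radially), open to the outside and through the whole thickness. It starts at least 35 degrees away from the pin, on either side.
- worm (a joint): How far the worm and the plate on it are pushed down against the worm's spring, in m: 0 at the start, about 0.007 with the plate on its seat (top face 10 mm above the seat). About 4 N starts it, about 8 N brings it home; let go, it rises again. If the notch is not over the pin, the pin stops the plate after 1 mm.
- ring_nut: The mincer's ring nut lying on the shelf near the head: dark grey metal ring 160 mm across its four lugs, 30 mm high. Origin at the centre of its underside, z up. To be left alone.
- sugar_pot: White ceramic sugar pot with two small handles and a blue cover closed, 136 mm over the handles, 110 mm high, near the head. Origin at the centre of its underside, z up. To be left alone.
- silicone_lid: Grey-green hard silicone lid, 148 mm across, 26 mm high with its knob, lying flat near the head. Origin at the centre of its underside. To be left alone.
- clip: Orange plastic bag clip, 115 mm long, 12 mm wide, 22 mm high, lying near the head. Origin under its middle, x along it. To be left alone.

How it is judged:
On the way:
1. the notch has been turned to the pin (horizontal distance between notch and pin below 0.006 m), for 0.05 s.
At the end, for the whole second after the job is handed in: The plate lies flat on its seat (top face within 1.8 mm of fully home, tilt under 0.04 rad), its notch on the pin (within 5 mm level distance between the two points), at rest, the worm's spring pushed down, and the fingertips still press it down with more than 1.5 N (z of plate_top in the frame of seat between 0.008 and 0.0118 m and horizontal distance between notch and pin below 0.005 m and angle between plate_top's own z axis and vertical below 0.04 rad and value of joint worm above 0.0052 m and linear speed of plate below 0.01 m/s and contact force between the fingers and plate above 1.5 N); the arm keeps its last pose, push and grip.
It fails at once if the plate is lifted more than 6 mm above where it lay on the worm (z of plate_top in the frame of seat above 0.023 m).
It fails at once if the plate is tipped by more than 0.2 rad or pushed off the head's axis by more than 8 mm (angle between plate_top's own z axis and vertical above 0.2 rad or horizontal distance between plate_top and seat above 0.008 m).
It fails at once if the plate is forced with more than 60 N (contact force between the fingers and plate above 60 N).
It fails at once if the ring nut, sugar pot, silicone lid or clip is moved more than 15 mm (distance of any of ring_nut, sugar_pot, silicone_lid, clip from where it was at the start of the episode above 0.015 m).
It fails at once if the sugar pot is tipped (angle between sugar_pot's own z axis and vertical above 0.2 rad).
It also fails if it takes over 64 s, if anything falls off the work surface, if the arm or the gripper's body presses on something with over 40 N, if the wrist force passes 120 N, or if a joint passes its speed limit or range.

## Working session

There is one attempt and no reset: what is moved stays moved. The work goes in short steps, Python scripts to look and compute and a shell command to move; the robot and the scene stay as the last step left them, time stands still between calls to the robot, and variables do not carry over. Pictures are saved under pics/ and viewed, and the job is handed in when it is done.

```bash
mkdir -p pics
python3 - <<'E'
from cell import r,eyes,order
import cv2,numpy as np
s=r.sense()
for k,v in s.items(): print(k,np.round(v,4))
for n in ["scene","top","wrist"]:
    p=eyes.snapshot(n); cv2.imwrite(f"pics/{n}0.png",p["color"][:,:,::-1]); print(n,p["intrinsics"].tolist(),np.round(p["extrinsics"],3).tolist())
    np.savez(f"{n}0.npz",**p)
E
```

```text
clock 0.0
qpos [-1.1427  0.7071 -0.0277  1.485   0.022   0.9509 -0.0755]
qd [ 0.0008  0.0016 -0.0012  0.0004 -0.0006 -0.     -0.0011]
joint_efforts [-1.30000e-03 -8.83214e+01  1.23430e+00 -2.36163e+01  1.69000e-02
  6.70000e-03  0.00000e+00]
position [0.2602 0.5125 0.2308]
tool_rot [-0.6024  0.6028  0.3696 -0.3702]
ft_force [-0.7694  0.0277  0.5772]
ft_torque [ 0.0169 -0.0271 -0.0105]
gripper_width 1.0023
scene [[561.4431489360062, 0.0, 323.2004973794117], [0.0, 561.4431489360062, 235.44623808609776], [0.0, 0.0, 1.0]] [[-0.183, -0.71, 0.68, 1.262], [0.983, -0.129, 0.131, 0.175], [-0.005, 0.693, 0.721, 0.853], [0.0, 0.0, 0.0, 1.0]]
top [[455.77177908326956, 0.0, 316.70826024376953], [0.0, 455.77177908326956, 240.30737925947267], [0.0, 0.0, 1.0]] [[0.043, 0.974, -0.222, 0.404], [-0.999, 0.042, -0.005, 0.066], [0.004, 0.222, 0.975, 0.882], [0.0, 0.0, 0.0, 1.0]]
wrist [[369.26624858460985, 0.0, 319.4272544084082], [0.0, 369.26624858460985, 245.88798607584414], [0.0, 0.0, 1.0]] [[0.453, -0.857, -0.247, 0.198], [0.892, 0.435, 0.127, 0.544], [-0.001, -0.277, 0.961, 0.374], [0.0, 0.0, 0.0, 1.0]]
```

View pics/scene0.png

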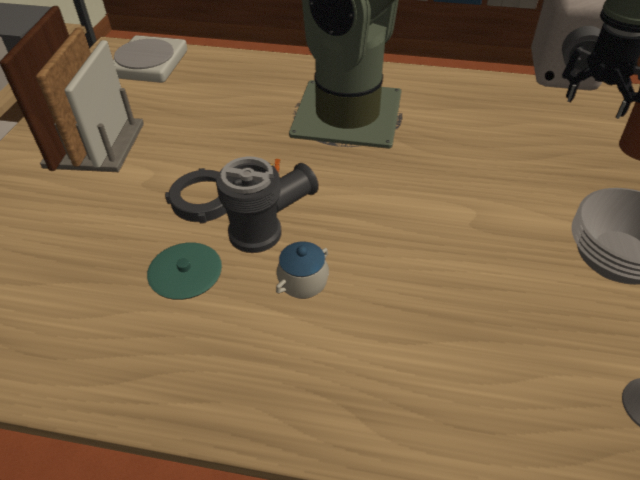

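View pics/top0.png

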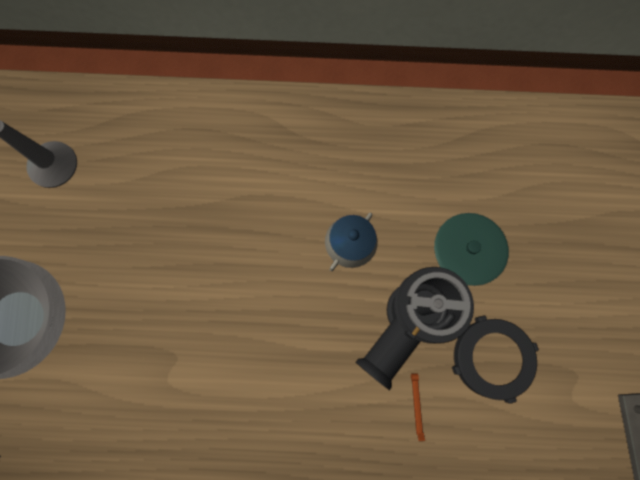

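View pics/wrist0.png

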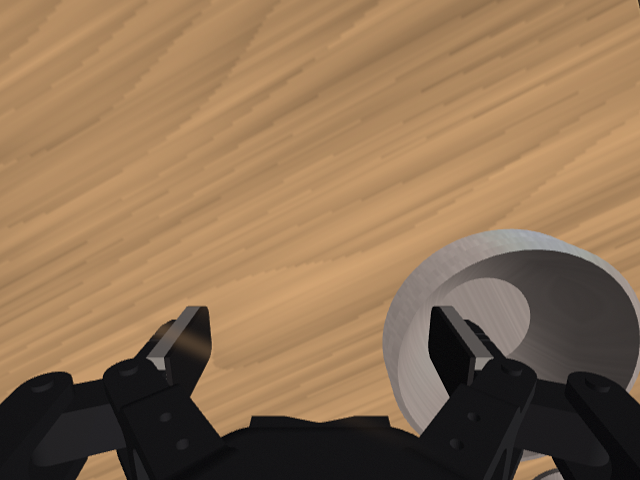

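The scene picture shows the head at about (250,200), with its throat going right. The top picture shows the plate at about (438,303), the brass pin near (415,328) and the throat end near (375,375). I'll zoom in and fit circles.

```bash
cat > h.py <<'E'
import numpy as np,cv2
def pix(u,v,p,z):
    K=p["intrinsics"];T=p["extrinsics"]
    d=T[:3,:3]@np.array([(u-K[0,2])/K[0,0],-(v-K[1,2])/K[1,1],-1.])
    o=T[:3,3]; return o+d*(z-o[2])/d[2]
def proj(P,p):
    K=p["intrinsics"];T=p["extrinsics"]
    c=T[:3,:3].T@(np.asarray(P)-T[:3,3]); return np.array([K[0,2]+K[0,0]*c[0]/-c[2],K[1,2]-K[1,1]*c[1]/-c[2]])
def dep(u,v,p):
    K=p["intrinsics"];T=p["extrinsics"];D=p["depth"][int(v),int(u)]
    return T[:3,3]+T[:3,:3]@(D*np.array([(u-K[0,2])/K[0,0],-(v-K[1,2])/K[1,1],-1.]))
def crop(p,u0,v0,w,h,k,f):
    c=p["color"][v0:v0+h,u0:u0+w,::-1]; c=cv2.resize(c,None,fx=k,fy=k,interpolation=cv2.INTER_CUBIC)
    cv2.imwrite(f,np.clip(c.astype(float)*1.5,0,255).astype(np.uint8))
E
python3 - <<'E'
from h import *
p=dict(np.load("top0.npz")); crop(p,350,250,140,150,4,"pics/topz.png")
q=dict(np.load("scene0.npz")); crop(q,210,145,120,110,5,"pics/scenez.png")
for uv in [(438,303),(415,328),(375,375),(353,240),(412,300)]: print(uv,np.round(dep(*uv,p),3),np.round(pix(*uv,p,.167),3))
for uv in [(247,175),(250,172)]: print(uv,np.round(dep(*uv,q),3),np.round(pix(*uv,q,.167),3))
E
```

```text
(438, 303) [ 0.475 -0.124  0.163] [ 0.475 -0.123  0.167]
(415, 328) [ 0.436 -0.09   0.152] [ 0.435 -0.087  0.167]
(375, 375) [ 0.359 -0.035  0.102] [ 0.363 -0.026  0.167]
(353, 240) [0.586 0.007 0.099] [0.57  0.012 0.167]
(412, 300) [ 0.478 -0.083  0.167] [ 0.478 -0.083  0.167]
(247, 175) [ 0.484 -0.121  0.167] [ 0.484 -0.121  0.167]
(250, 172) [ 0.473 -0.118  0.166] [ 0.475 -0.118  0.167]
```

View pics/topz.png

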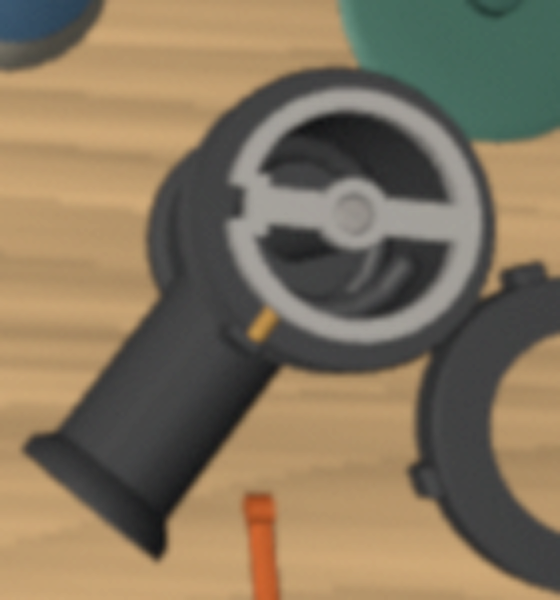

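View pics/scenez.png

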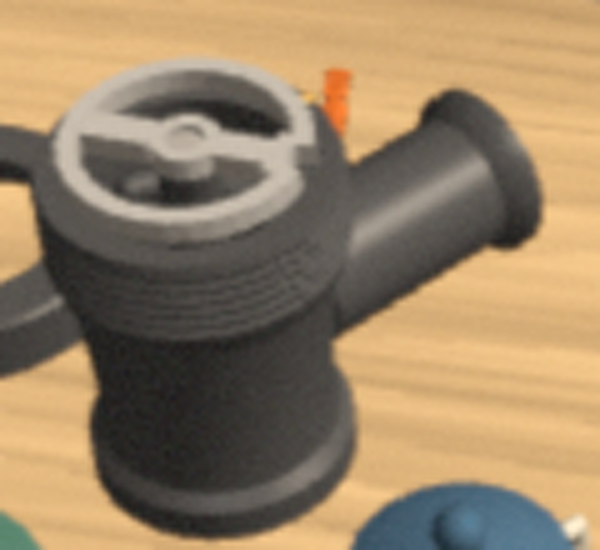

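The zoomed top view shows the notch at zoom (238,202), or pixel (409.5,300.5), and the pin at about (415.5,331.5). So the notch is turned clockwise (in the image) from the pin, toward +x. Next I'll fit the plate numerically.

```bash
cat >> h.py <<'E'
def cloud(p):
    K=p["intrinsics"];T=p["extrinsics"];D=p["depth"];v,u=np.mgrid[:480,:640]
    c=np.stack([(u-K[0,2])/K[0,0]*D,-(v-K[1,2])/K[1,1]*D,-D],-1)
    return c@T[:3,:3].T+T[:3,3]
def platefit(p,ztop,c0=(.475,-.123)):
    """circle of plate outer edge by bright grey mask, hull, rays on plane ztop"""
    hsv=cv2.cvtColor(p["color"],cv2.COLOR_RGB2HSV)
    m=((hsv[...,1]<60)&(hsv[...,2]>95)).astype(np.uint8)
    X=cloud(p); near=(np.hypot(X[...,0]-c0[0],X[...,1]-c0[1])<.07)&(X[...,2]>.13)
    m=m*near.astype(np.uint8)
    n,l,st,_=cv2.connectedComponentsWithStats(m); m=(l==1+np.argmax(st[1:,4])).astype(np.uint8)
    cs,_=cv2.findContours(m,cv2.RETR_EXTERNAL,cv2.CHAIN_APPROX_NONE)
    W=np.array([pix(u,v,p,ztop)[:2] for u,v in cs[0][:,0]])
    return W,m
def circ(W,r=None):
    from scipy.optimize import least_squares
    f=lambda a:np.hypot(W[:,0]-a[0],W[:,1]-a[1])-a[2]
    s=least_squares(f,[*W.mean(0),.05],loss="soft_l1",f_scale=.0007); return s.x,f(s.x)
E
python3 - <<'E'
from h import *
for n in ["top","scene"]:
    p=dict(np.load(n+"0.npz"));W,m=platefit(p,.167); a,res=circ(W); print(n,np.round(a,4),m.sum())
    ang=np.degrees(np.arctan2(W[:,1]-a[1],W[:,0]-a[0])); rr=np.hypot(*(W-a[:2]).T)
    i=rr<a[2]-.0035; print("notch?",sorted(zip(np.round(ang[i]),np.round(rr[i],3))))
    hsv=cv2.cvtColor(p["color"],cv2.COLOR_RGB2HSV);X=cloud(p)
    k=(hsv[...,1]>110)&(abs(X[...,2]-.155)<.012)&(np.hypot(X[...,0]-a[0],X[...,1]-a[1])<.075)
    v,u=np.nonzero(k); P=[pix(a_,b,p,.156) for a_,b in zip(u,v)]
    for q in P: print("pin",np.round(q,4), np.degrees(np.arctan2(q[1]-a[1],q[0]-a[0])).round(1),np.hypot(*(q[:2]-a[:2])).round(4))
E
```

```text
top [ 0.475  -0.1235  0.0476] 1270
notch? [(np.float64(78.0), np.float64(0.043)), (np.float64(79.0), np.float64(0.042)), (np.float64(82.0), np.float64(0.041)), (np.float64(84.0), np.float64(0.041)), (np.float64(86.0), np.float64(0.041)), (np.float64(88.0), np.float64(0.041)), (np.float64(90.0), np.float64(0.041)), (np.float64(92.0), np.float64(0.041)), (np.float64(94.0), np.float64(0.043))]
pin [ 0.4372 -0.0911  0.156 ] 139.3 0.0498
pin [ 0.4356 -0.0895  0.156 ] 139.2 0.0521
pin [ 0.4356 -0.091   0.156 ] 140.5 0.051
pin [ 0.4357 -0.0926  0.156 ] 141.8 0.05
pin [ 0.4358 -0.0942  0.156 ] 143.2 0.049
pin [ 0.434  -0.0879  0.156 ] 139.0 0.0543
pin [ 0.434  -0.0895  0.156 ] 140.3 0.0532
pin [ 0.4341 -0.091   0.156 ] 141.5 0.0522
pin [ 0.4342 -0.0926  0.156 ] 142.9 0.0512
pin [ 0.4342 -0.0942  0.156 ] 144.2 0.0502
pin [ 0.4324 -0.0879  0.156 ] 140.1 0.0555
pin [ 0.4325 -0.0895  0.156 ] 141.3 0.0544
pin [ 0.4325 -0.091   0.156 ] 142.6 0.0534
pin [ 0.4326 -0.0926  0.156 ] 143.9 0.0524
pin [ 0.4327 -0.0942  0.156 ] 145.2 0.0515
pin [ 0.4308 -0.0863  0.156 ] 139.9 0.0577
pin [ 0.4309 -0.0879  
[... 839 characters left out ...]
 0.4777 -0.1232  0.0483] 780
notch? [(np.float64(80.0), np.float64(0.045)), (np.float64(83.0), np.float64(0.043)), (np.float64(87.0), np.float64(0.042)), (np.float64(91.0), np.float64(0.042)), (np.float64(95.0), np.float64(0.043)), (np.float64(99.0), np.float64(0.044))]
pin [ 0.4286 -0.091   0.156 ] 146.7 0.0588
pin [ 0.4312 -0.0883  0.156 ] 143.1 0.0581
pin [ 0.4309 -0.0864  0.156 ] 141.8 0.0596
pin [ 0.4339 -0.0856  0.156 ] 139.3 0.0577
pin [ 0.4392 -0.0802  0.156 ] 131.9 0.0577
pin [ 0.4418 -0.0776  0.156 ] 128.2 0.0581
pin [ 0.4444 -0.0749  0.156 ] 124.6 0.0586
pin [ 0.4474 -0.0742  0.156 ] 121.7 0.0576
pin [ 0.45   -0.0716  0.156 ] 118.2 0.0586
pin [ 0.4526 -0.0689  0.156 ] 114.8 0.0598
```

The plate centre is about (0.476,-0.1234) and the fitted radius is 48 mm, against 49 expected. The notch is at about 87° and the pin at about 143° (radius 44–62 as stated), so the plate must turn about +56°, counter-clockwise seen from above. I'll put one finger in each kidney and turn with both, then press on the hub with the fingers shut. First I'll get the tool axes and work out the approach.

```bash
cat >> h.py <<'E'
from scipy.spatial.transform import Rotation as R
def tool(s):
    q=s["tool_rot"]; return np.array(s["position"]),R.from_quat([q[1],q[2],q[3],q[0]])
def head(M): return np.degrees(np.arctan2(M[1,0],M[0,0]))
def goal(s,pos,h):
    """offset, twist for TCP at pos, tool y straight down, tool x at heading h deg"""
    p,Rt=tool(s); x=np.array([np.cos(np.radians(h)),np.sin(np.radians(h)),0]);y=np.array([0,0,-1.])
    G=R.from_matrix(np.stack([x,y,np.cross(x,y)],1))
    return Rt.inv().apply(np.array(pos)-p),(Rt.inv()*G).as_rotvec()
def show(s):
    p,Rt=tool(s);M=Rt.as_matrix();print("t",round(s["clock"],2),"pos",np.round(p,4),"xhead",round(head(M),2),"y",np.round(M[:,1],3),"F",np.round(s["ft_force"],2),"T",np.round(s["ft_torque"],2),"w",round(float(s["gripper_width"]),3),"q7",np.round(s["qpos"],3)[6])
E
python3 - <<'E'
from h import *;from cell import r
s=r.sense();show(s);print(tool(s)[1].as_matrix().round(3))
for h in (22,-158): print(h,[np.round(v,4) for v in goal(s,(.476,-.1234,.26),h)])
E
```

```text
t 0.15 pos [0.2602 0.5125 0.231 ] xhead 63.08 y [-0.    -0.001 -1.   ] F [0.57 0.46 0.09] T [-0.02  0.01 -0.02] w 1.001 q7 -0.075
[[ 0.453 -0.    -0.892]
 [ 0.892 -0.001  0.453]
 [-0.001 -1.    -0.   ]]
22 [array([-0.4694, -0.0287, -0.4803]), array([ 3.00e-04,  7.17e-01, -7.00e-04])]
-158 [array([-0.4694, -0.0287, -0.4803]), array([-9.0000e-04, -2.4246e+00, -4.0000e-04])]
```

```bash
python3 -m crank '{"offset":[[-0.03,-0.029,-0.03],[-0.06,-0.029,-0.06],[-0.09,-0.029,-0.09],[-0.12,-0.029,-0.12],[-0.15,-0.029,-0.15],[-0.18,-0.029,-0.18],[-0.21,-0.029,-0.21],[-0.24,-0.029,-0.245]],"twist":[[0,0.05,0],[0,0.1,0],[0,0.15,0],[0,0.2,0],[0,0.25,0],[0,0.3,0],[0,0.33,0],[0,0.36,0]]}' 0.2
python3 - <<'E'
from h import *;from cell import r
s=r.sense();show(s);print([np.round(v,4) for v in goal(s,(.476,-.1234,.26),22)])
E
```

```text
clock: 0.95
position: [0.37, 0.1863, 0.2602]
tool_rot: [-0.659, 0.659, 0.256, -0.256]
ft_force: [1.3, 0.8, 0.2]
gripper_width: 0.399
t 0.95 pos [0.37   0.1863 0.2602] xhead 42.44 y [-0.    -0.001 -1.   ] F [1.34 0.77 0.15] T [-0.02 -0.08  0.02] w 0.399 q7 0.229
[array([-0.1307,  0.0004, -0.3001]), array([ 3.000e-04,  3.567e-01, -6.000e-04])]
```

```bash
python3 -m crank '{"offset":[[-0.02,0,-0.042],[-0.04,0,-0.085],[-0.06,0,-0.13],[-0.075,0,-0.173],[-0.095,0,-0.217],[-0.112,0,-0.257],[-0.125,0,-0.287],[-0.131,0,-0.300]],"twist":[[0,0.05,0],[0,0.1,0],[0,0.15,0],[0,0.2,0],[0,0.25,0],[0,0.3,0],[0,0.33,0],[0,0.357,0]]}'
python3 - <<'E'
from h import *;from cell import r,eyes
s=r.sense();show(s);print([np.round(v,4) for v in goal(s,(.476,-.1234,.20),22)])
p=eyes.snapshot("wrist");cv2.imwrite("pics/w1.png",p["color"][:,:,::-1]);np.savez("w1.npz",**p)
p=eyes.snapshot("scene");crop(p,180,90,150,130,5,"pics/s1.png");np.savez("s1.npz",**p)
E
```

```text
clock: 1.75
position: [0.476, -0.1265, 0.2601]
tool_rot: [-0.694, 0.695, 0.133, -0.134]
ft_force: [-0.5, 0.4, -0.4]
gripper_width: 0.401
t 1.75 pos [ 0.476  -0.1265  0.2601] xhead 21.73 y [-0.001 -0.001 -1.   ] F [-0.48  0.43 -0.44] T [0.03 0.01 0.03] w 0.401 q7 0.662
[array([0.0012, 0.0601, 0.0029]), array([ 0.0011, -0.0047, -0.0011])]
```

View pics/w1.png

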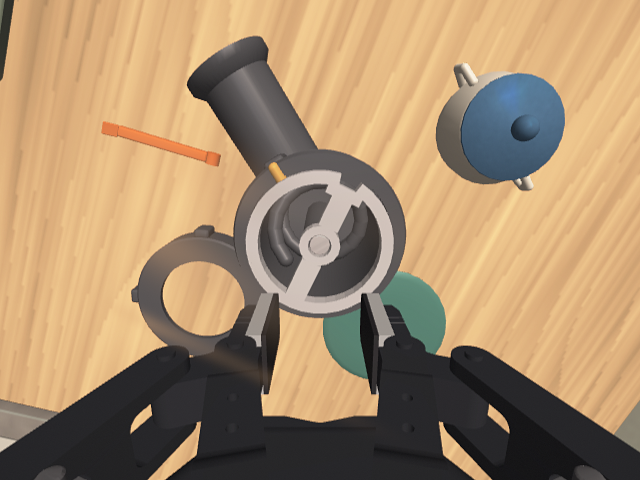

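View pics/s1.png

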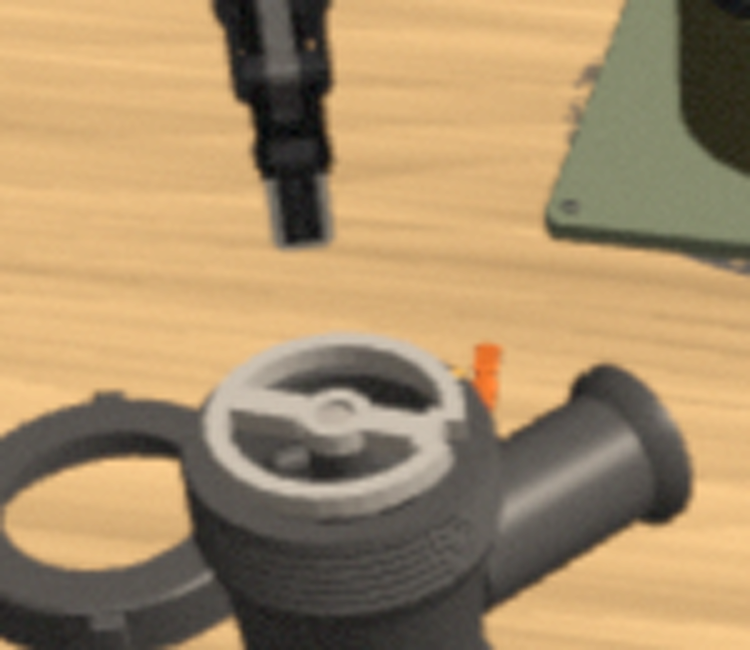

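The wrist view shows the plate at (320,243), its notch at about (345,187), the pin at (276,172), and the fingertips ending near row 294. I'll refit from here and measure the fingertips from depth.

Run:
```python
from h import *
p=dict(np.load("w1.npz"));W,m=platefit(p,.167); a,res=circ(W); print(np.round(a,4),m.sum())
ang=np.degrees(np.arctan2(W[:,1]-a[1],W[:,0]-a[0])); rr=np.hypot(*(W-a[:2]).T)
i=rr<a[2]-.0035; print("notch",np.median(ang[i]),ang[i].min(),ang[i].max())
hsv=cv2.cvtColor(p["color"],cv2.COLOR_RGB2HSV);X=cloud(p)
k=(hsv[...,1]>140)&(abs(X[...,2]-.155)<.012)&(np.hypot(X[...,0]-a[0],X[...,1]-a[1])<.066)&(np.hypot(X[...,0]-a[0],X[...,1]-a[1])>.045)
v,u=np.nonzero(k); P=np.array([pix(a_,b,p,.156) for a_,b in zip(u,v)]);c=P.mean(0);print("pin",len(u),u.mean(),v.mean(),c,np.degrees(np.arctan2(c[1]-a[1],c[0]-a[0])),np.hypot(*(c[:2]-a[:2])))
# fingers in tool frame
M=np.array([[np.cos(np.radians(21.73)),np.sin(np.radians(21.73)),0],[0,0,-1],[0,0,0]]);M[2]=np.cross(M[0],M[1])
Y=(X-np.array([.476,-.1265,.2601]))@M.T
f=(X[...,2]>.23)&(p["depth"]>0)&(Y[...,1]>-.05)
for sgn in (1,-1):
    g=f&(sgn*Y[...,0]>0); 
    Q=Y[g]; print(sgn,g.sum(),"ymax",Q[:,1].max())
    for lo in np.arange(-.04,.012,.005):
        z=Q[(Q[:,1]>lo)&(Q[:,1]<=lo+.005)]
        if len(z): print(round(lo,3),len(z),"x",z[:,0].min().round(4),z[:,0].max().round(4),"z",z[:,2].min().round(4),z[:,2].max().round(4))
```

```text
[ 0.4719 -0.126   0.0539] 12933
notch 77.7198948725426 -108.42393931337372 142.45498737555113
pin 168 276.1547619047619 171.625 [ 0.43096704 -0.0911032   0.156     ] 139.51776689670126 0.05380487899099157
1 3486 ymax -0.00041827363218283065
-0.04 629 x 0.0168 0.0237 z -0.0114 0.0117
-0.035 324 x 0.0168 0.0306 z -0.0112 0.0117
-0.03 359 x 0.0168 0.0309 z -0.0111 0.0117
-0.025 302 x 0.0168 0.0305 z -0.0109 0.0117
-0.02 284 x 0.0169 0.0306 z -0.011 0.0115
-0.015 252 x 0.0169 0.0305 z -0.011 0.0118
-0.01 157 x 0.0168 0.0291 z -0.011 0.0115
-0.005 45 x 0.0168 0.0204 z -0.0097 0.0102
-1 3488 ymax -0.001154197608494334
-0.04 632 x -0.0253 -0.0169 z -0.0113 0.0117
-0.035 326 x -0.0307 -0.0169 z -0.0112 0.012
-0.03 341 x -0.0308 -0.0168 z -0.011 0.0115
-0.025 320 x -0.0309 -0.0169 z -0.0111 0.0117
-0.02 270 x -0.0307 -0.017 z -0.0107 0.0118
-0.015 258 x -0.031 -0.0169 z -0.0111 0.0115
-0.01 158 x -0.0292 -0.017 z -0.0106 0.0115
-0.005 40 x -0.0173 -0.0171 z -0.011 0.0092
```

```bash
cat >> h.py <<'E'
def wfit(p,ztop,c0=(.475,-.1235),zp=.156,vmin=150):
    hsv=cv2.cvtColor(p["color"],cv2.COLOR_RGB2HSV);X=cloud(p)
    d=np.hypot(X[...,0]-c0[0],X[...,1]-c0[1])
    m=((hsv[...,1]<45)&(hsv[...,2]>vmin)&(d<.06)&(abs(X[...,2]-ztop)<.006)).astype(np.uint8)
    m=cv2.morphologyEx(m,cv2.MORPH_OPEN,np.ones((3,3)))
    n,l,st,_=cv2.connectedComponentsWithStats(m); m=(l==1+np.argmax(st[1:,4])).astype(np.uint8)
    cs,_=cv2.findContours(m,cv2.RETR_EXTERNAL,cv2.CHAIN_APPROX_NONE)
    c=max(cs,key=len); W=np.array([pix(u,v,p,ztop)[:2] for u,v in c[:,0]])
    a,res=circ(W); rr=np.hypot(*(W-a[:2]).T);ang=np.degrees(np.arctan2(W[:,1]-a[1],W[:,0]-a[0]))
    i=rr<a[2]-.0035; print("plate",np.round(a,4),m.sum(),"notch n",i.sum(),"angles",np.unique(np.round(ang[i])))
    k=(hsv[...,1]>140)&(abs(X[...,2]-.155)<.012)&(d<.068)&(d>.043)&(hsv[...,0]<40)
    v,u=np.nonzero(k)
    if len(u):
        P=np.array([pix(a_,b,p,zp) for a_,b in zip(u,v)]);c=P.mean(0);print("pin",len(u),np.round(c,4),"ang",np.degrees(np.arctan2(c[1]-a[1],c[0]-a[0])).round(1),np.hypot(*(c[:2]-a[:2])).round(4))
    return a,m
E
python3 - <<'E'
from h import *
p=dict(np.load("w1.npz"));a,m=wfit(p,.167); cv2.imwrite("pics/m1.png",m*255)
hsv=cv2.cvtColor(p["color"],cv2.COLOR_RGB2HSV);print(hsv[240,255],hsv[243,245],hsv[300,310],dep(320,290,p))
E
```

```text
plate [ 0.4748 -0.1246  0.0488] 7992 notch n 30 angles [-110. -109. -108. -107.  -29.  -28.  -27.   78.   79.   80.   81.   82.
   83.   84.   85.   86.   87.   88.   89.   90.   92.   93.   94.   95.]
pin 168 [ 0.431  -0.0911  0.156 ] ang 142.6 0.0551
[ 11  24 209] [  5  22 128] [ 10  26 179] [ 0.49141851 -0.16466553  0.14054675]
```

View pics/m1.png

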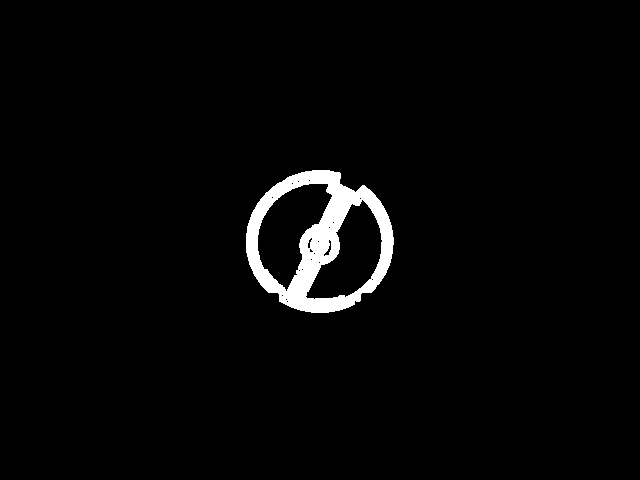

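The wrist fit gives centre (0.4748,-0.1246), radius 48.8 mm, notch at 86.5° and pin at 142.6°, which agrees with the top camera. The finger tips span 17–31 mm from the axis and end at the TCP. Now I'll centre the tool and go down to just above the plate.

Run:
```python
from h import *;from cell import r,eyes
s=r.sense();show(s);print([np.round(v,4) for v in goal(s,(.475,-.124,.18),21)])
```

```text
t 1.85 pos [ 0.4757 -0.1249  0.2601] xhead 21.81 y [-0.001 -0.001 -1.   ] F [0.19 0.81 0.35] T [ 0.01 -0.01  0.05] w 0.401 q7 0.66
[array([-0.0003,  0.0801,  0.0012]), array([ 0.0006,  0.0141, -0.0011])]
```

```bash
python3 -m crank '{"offset":[[0,0.015,0],[0,0.03,0.001],[0,0.045,0.001],[0,0.06,0.001],[0,0.07,0.001],[0,0.08,0.001],[0,0.08,0.001],[0,0.08,0.001]],"twist":[[0,0.01,0],[0,0.01,0],[0,0.01,0],[0,0.01,0],[0,0.01,0],[0,0.01,0],[0,0.01,0],[0,0.01,0]]}'
python3 - <<'E'
from h import *;from cell import r,eyes
p=eyes.snapshot("wrist");cv2.imwrite("pics/w2.png",p["color"][:,:,::-1]);np.savez("w2.npz",**p)
p=eyes.snapshot("top");crop(p,370,240,140,130,5,"pics/t2.png")
s=r.sense();show(s);print([np.round(v,4) for v in goal(s,(.475,-.124,.158),21)])
E
```

```text
clock: 2.65
position: [0.4754, -0.1239, 0.1803]
tool_rot: [-0.695, 0.695, 0.13, -0.131]
ft_force: [-0.4, 0.1, 0.5]
gripper_width: 0.4
t 2.75 pos [ 0.4755 -0.124   0.1805] xhead 21.24 y [-0.    -0.001 -1.   ] F [-0.22 -0.26  1.12] T [0.01 0.06 0.03] w 0.4 q7 0.668
[array([-0.0004,  0.0225,  0.0002]), array([ 0.001 ,  0.0042, -0.0005])]
```

View pics/w2.png

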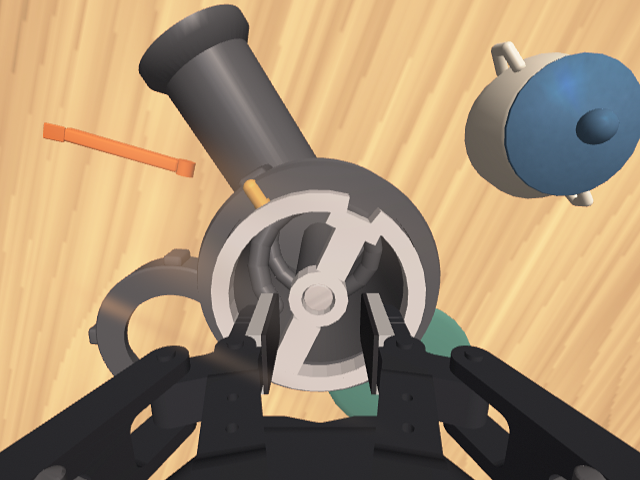

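The view shows the tips at (265,295) and (370,295), one over each kidney beside the hub at (318,298). Going in.

```bash
python3 -m crank '{"offset":[[0,0.004,0],[0,0.008,0],[0,0.011,0],[0,0.014,0],[0,0.017,0],[0,0.020,0],[0,0.0225,0],[0,0.0225,0]],"twist":[[0,0,0],[0,0,0],[0,0,0],[0,0,0],[0,0,0],[0,0,0],[0,0,0],[0,0,0]]}'
python3 - <<'E'
from h import *;from cell import r,eyes
p=eyes.snapshot("wrist");cv2.imwrite("pics/w3.png",p["color"][:,:,::-1]);np.savez("w3.npz",**p)
s=r.sense();show(s)
for h in (50,70,88): print(h,[np.round(v,4) for v in goal(s,(.475,-.124,.158),h)])
E
```

```text
clock: 3.55
position: [0.4753, -0.124, 0.1577]
tool_rot: [-0.695, 0.695, 0.13, -0.131]
ft_force: [-0.1, 0.2, 0.6]
gripper_width: 0.402
t 3.6 pos [ 0.4754 -0.124   0.1579] xhead 21.24 y [-0.    -0.001 -1.   ] F [0.42 0.13 0.15] T [-0.02 -0.02  0.02] w 0.398 q7 0.672
50 [array([-0.0004, -0.0001,  0.0002]), array([ 0.0007, -0.502 , -0.0008])]
70 [array([-0.0004, -0.0001,  0.0002]), array([ 5.000e-04, -8.511e-01, -1.000e-03])]
88 [array([-0.0004, -0.0001,  0.0002]), array([ 4.0000e-04, -1.1653e+00, -1.1000e-03])]
```

View pics/w3.png

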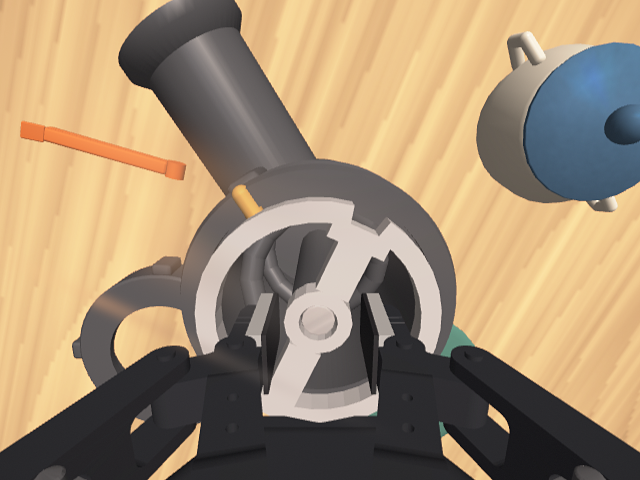

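The tips are inside the openings, with no contact force. Turning slowly counter-clockwise (twist about −y).

```bash
python3 -m crank '{"offset":[[0,0,0],[0,0,0],[0,0,0],[0,0,0],[0,0,0],[0,0,0],[0,0,0],[0,0,0]],"twist":[[0,-0.06,0],[0,-0.12,0],[0,-0.18,0],[0,-0.23,0],[0,-0.28,0],[0,-0.33,0],[0,-0.38,0],[0,-0.43,0]]}'
python3 - <<'E'
from h import *;from cell import r,eyes
p=eyes.snapshot("wrist");cv2.imwrite("pics/w4.png",p["color"][:,:,::-1]);np.savez("w4.npz",**p)
wfit(p,.167)
s=r.sense();show(s)
for h in (70,88): print(h,[np.round(v,4) for v in goal(s,(.475,-.124,.158),h)])
E
```

```text
clock: 4.4
position: [0.4755, -0.124, 0.158]
tool_rot: [-0.651, 0.651, 0.276, -0.276]
ft_force: [0.6, 0.8, -0.3]
gripper_width: 0.401
plate [ 0.4754 -0.1242  0.0418] 17783 notch n 412 angles [-178. -176. -173. -172. -170. -167. -165. -163. -161. -159. -157. -155.
 -153. -151. -148. -147. -145. -143. -141. -139. -137. -135. -134. -132.
 -130. -128. -126. -124. -123. -121. -119. -117. -115. -113. -112. -110.
 -109. -107. -106. -104. -103. -102. -101. -100.  -99.  -98.  -97.  -96.
  -95.  -94.  -93.  -92.  -91.  -90.  -89.  -88.  -87.  -86.  -85.  -84.
  -83.  -82.  -81.  -80.  -79.  -78.  -71.  -70.  -69.  -68.  -67.  -66.
  -65.  -64.  -63.  -62.  -61.  -60.  -59.  -58.  -57.  -56.  -55.  -54.
  -53.  -52.  -51.  -50.  -49.  -48.  -47.  -46.  -45.  -44.  -43.  -42.
  -41.  -40.  -39.  -38.  -37.  -36.  -35.  -34.  -33.  -32.  -31.  -30.
  -28.  -26.  -24.  -22.  -21.  -19.  -17.  -15.  -13.  -10.   -9.   -7.
   -4.   -2.   -0.    2.    5.    7.    9.   11.   13.   15.   17.   20.
   22.   24.   26.   28.   30.   32.   34.   36.   38.   40.   42.   44.
   46.   48.   50.   52.   54.   56.   57.   59.   61.   63.   65.   67.
   69.   70.   71.   72.   73.   74.   76.   77.   78.   79.   80.   81.
   82.   83.   84.   85.   86.  109.  110.  111.  112.  113.  114.  115.
  116.  117.  118.  119.  120.  121.  122.  123.  125.  126.  127.  129.
  131.  132.  134.  135.  137.  138.  140.  141.  143.  145.  147.  149.
  151.  153.  155.  156.  158.  160.  162.  164.  166.  168.  169.  170.
  173.  175.  176.  179.]
pin 507 [ 0.431  -0.0912  0.156 ] ang 143.4 0.0553
t 4.45 pos [ 0.4754 -0.1241  0.158 ] xhead 46.17 y [-0.    -0.001 -1.   ] F [-0.05  0.08  0.85] T [0.03 0.06 0.02] w 0.4 q7 0.955
70 [array([-0.0002,  0.    ,  0.0004]), array([ 4.000e-04, -4.159e-01, -1.100e-03])]
88 [array([-0.0002,  0.    ,  0.0004]), array([ 2.000e-04, -7.301e-01, -1.100e-03])]
```

View pics/w4.png

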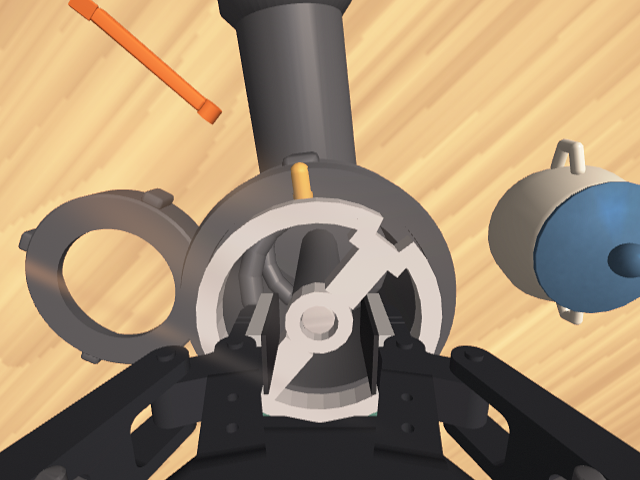

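The notch is now around 97°; the dark gap lies between image (362,228) and (408,262). I'll keep turning and use a sharper measure: brightness sampled round the rim at r = 46 mm.

```bash
cat >> h.py <<'E'
def notch(p,c,z,lo=60,hi=200,r=.046):
    th=np.arange(lo,hi,.5); P=np.array([proj((c[0]+r*np.cos(np.radians(t)),c[1]+r*np.sin(np.radians(t)),z),p) for t in th]).astype(np.float32)
    g=cv2.cvtColor(p["color"],cv2.COLOR_RGB2HSV); sv=cv2.remap(g[...,2].astype(np.float32),P[:,0],P[:,1],cv2.INTER_LINEAR); ss=cv2.remap(g[...,1].astype(np.float32),P[:,0],P[:,1],cv2.INTER_LINEAR)
    bad=(sv<150)|(ss>60); runs=[];st=None
    for t,b in zip(th,bad):
        if b and st is None: st=t
        if not b and st is not None: runs.append((st,t,(st+t)/2)); st=None
    if st is not None: runs.append((st,th[-1]))
    print("dark runs",runs)
def pinang(p,c):
    hsv=cv2.cvtColor(p["color"],cv2.COLOR_RGB2HSV);X=cloud(p);d=np.hypot(X[...,0]-c[0],X[...,1]-c[1])
    k=(hsv[...,1]>140)&(abs(X[...,2]-.155)<.012)&(d<.068)&(d>.043)&(hsv[...,0]<40);v,u=np.nonzero(k)
    P=np.mean([pix(a,b,p,.156) for a,b in zip(u,v)],0);print("pin",len(u),P.round(4),np.degrees(np.arctan2(P[1]-c[1],P[0]-c[0])).round(1))
E
python3 - <<'E'
from h import *
c=(.4752,-.1242)
for f in ["w1","w3","w4"]:
    p=dict(np.load(f+".npz"));print(f);notch(p,c,.167);pinang(p,c)
E
python3 -m crank '{"offset":[[0,0,0],[0,0,0],[0,0,0],[0,0,0],[0,0,0],[0,0,0],[0,0,0],[0,0,0]],"twist":[[0,-0.05,0],[0,-0.1,0],[0,-0.15,0],[0,-0.2,0],[0,-0.25,0],[0,-0.3,0],[0,-0.35,0],[0,-0.4,0]]}'
python3 - <<'E'
from h import *;from cell import r,eyes
c=(.4752,-.1242)
p=eyes.snapshot("wrist");cv2.imwrite("pics/w5.png",p["color"][:,:,::-1]);np.savez("w5.npz",**p)
notch(p,c,.167);pinang(p,c)
s=r.sense();show(s)
for h in (88,90): print(h,[np.round(v,4) for v in goal(s,(.475,-.124,.158),h)])
E
```

```text
w1
dark runs [(np.float64(79.0), np.float64(95.5), np.float64(87.25))]
pin 168 [ 0.431  -0.0911  0.156 ] 143.2
w3
dark runs [(np.float64(79.0), np.float64(96.0), np.float64(87.5))]
pin 257 [ 0.4314 -0.0917  0.156 ] 143.4
w4
dark runs [(np.float64(89.5), np.float64(106.5), np.float64(98.0))]
pin 507 [ 0.431  -0.0912  0.156 ] 143.3
clock: 5.25
position: [0.4754, -0.1241, 0.1581]
tool_rot: [-0.582, 0.583, 0.401, -0.402]
ft_force: [0.8, 0.1, 0.6]
gripper_width: 0.403
dark runs [(np.float64(113.0), np.float64(130.0), np.float64(121.5))]
pin 528 [ 0.431 -0.092  0.156] 143.9
t 5.3 pos [ 0.4754 -0.1242  0.1581] xhead 69.33 y [-0.    -0.001 -1.   ] F [ 0.18 -0.33  0.62] T [0.01 0.03 0.02] w 0.402 q7 1.221
88 [array([0.    , 0.0001, 0.0005]), array([ 1.000e-04, -3.259e-01, -1.200e-03])]
90 [array([0.    , 0.0001, 0.0005]), array([ 1.000e-04, -3.608e-01, -1.200e-03])]
```

View pics/w5.png

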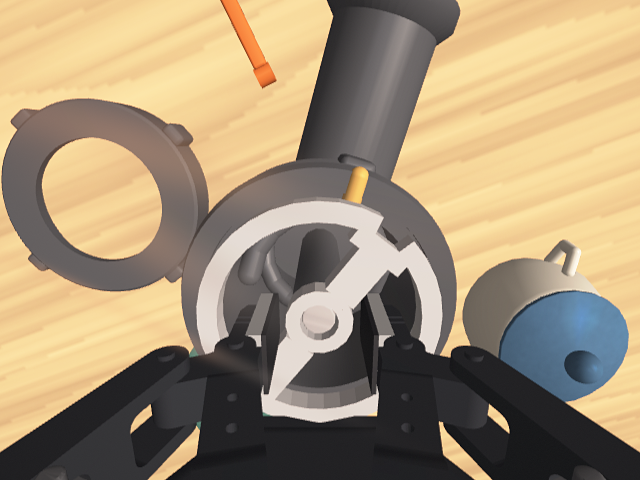

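The notch is at 121.5° and the pin at about 143.4°, so 22° remain. Turning 0.36 rad, slowing down at the end.

```bash
python3 -m crank '{"offset":[[0,0,0],[0,0,0],[0,0,0],[0,0,0],[0,0,0],[0,0,0],[0,0,0],[0,0,0]],"twist":[[0,-0.06,0],[0,-0.12,0],[0,-0.18,0],[0,-0.23,0],[0,-0.27,0],[0,-0.31,0],[0,-0.34,0],[0,-0.36,0]]}'
python3 - <<'E'
from h import *;from cell import r,eyes
c=(.4752,-.1242)
p=eyes.snapshot("wrist");cv2.imwrite("pics/w6.png",p["color"][:,:,::-1]);np.savez("w6.npz",**p)
notch(p,c,.167);pinang(p,c)
q=eyes.snapshot("top");crop(q,350,250,140,150,4,"pics/t6.png")
s=r.sense();show(s)
E
```

```text
clock: 6.1
position: [0.4754, -0.1242, 0.1582]
tool_rot: [0.5, -0.5, -0.5, 0.5]
ft_force: [-0.4, 0.5, -0.4]
gripper_width: 0.405
dark runs [(np.float64(60.0), np.float64(72.5), np.float64(66.25)), (np.float64(134.0), np.float64(151.0), np.float64(142.5))]
pin 529 [ 0.4318 -0.0932  0.156 ] 144.5
t 6.2 pos [ 0.4754 -0.1242  0.1581] xhead 89.97 y [-0.    -0.001 -1.   ] F [-0.42  0.67 -0.35] T [ 0.01  0.04 -0.03] w 0.399 q7 1.464
```

View pics/w6.png

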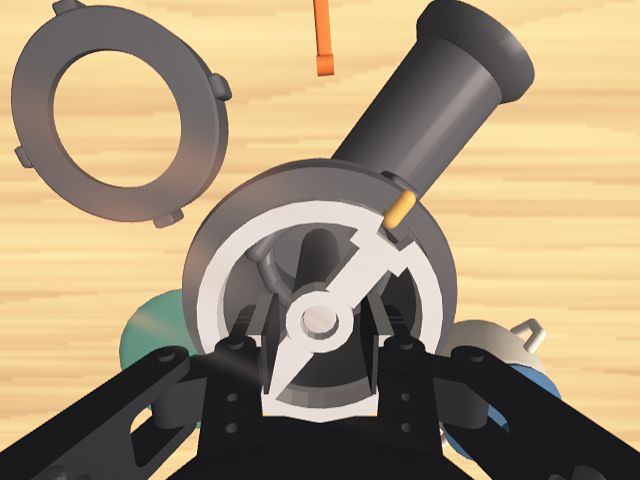

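View pics/t6.png

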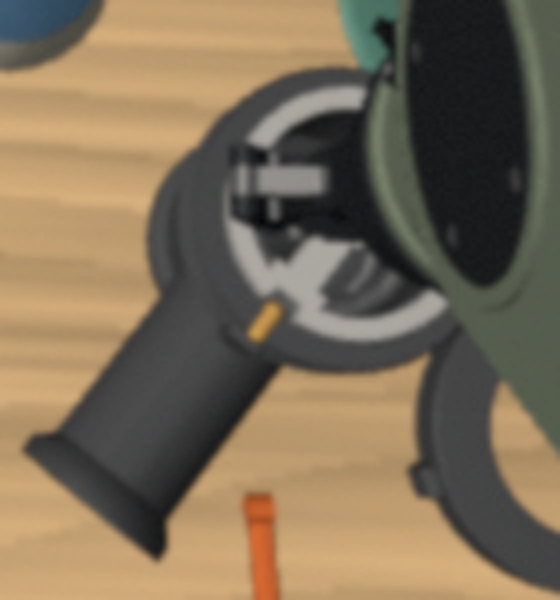

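Run:
```python
from h import *
p=dict(np.load("w6.npz"));crop(p,310,170,150,120,5,"pics/w6z.png")
c=(.4752,-.1242)
for r_,z in ((.0445,.167),(.046,.167),(.0475,.167)): notch(p,c,z,110,180,r_)
hsv=cv2.cvtColor(p["color"],cv2.COLOR_RGB2HSV)
m=((hsv[...,1]>140)&(hsv[...,0]<40)).astype(np.uint8); m[:180]=0;m[240:]=0;m[:,:370]=0;m[:,430:]=0
v,u=np.nonzero(m);P=np.array([pix(a,b,p,.156) for a,b in zip(u,v)])
d=np.hypot(P[:,0]-c[0],P[:,1]-c[1]);t=np.degrees(np.arctan2(P[:,1]-c[1],P[:,0]-c[0]))
for lo in np.arange(.044,.064,.002):
    k=(d>=lo)&(d<lo+.002)
    if k.any(): print(lo.round(3),k.sum(),t[k].min().round(1),t[k].max().round(1),((t[k].min()+t[k].max())/2).round(1))
```

```text
dark runs [(np.float64(134.0), np.float64(150.5), np.float64(142.25))]
dark runs [(np.float64(134.0), np.float64(151.0), np.float64(142.5))]
dark runs [(np.float64(134.0), np.float64(151.0), np.float64(142.5))]
0.044 16 141.9 146.8 144.4
0.046 66 140.3 147.7 144.0
0.048 66 140.2 149.1 144.7
0.05 66 140.5 148.9 144.7
0.052 71 140.6 147.5 144.1
0.054 73 140.8 147.4 144.1
0.056 79 140.8 147.3 144.0
0.058 50 140.9 147.0 143.9
0.06 43 141.4 147.2 144.3
```

View pics/w6z.png

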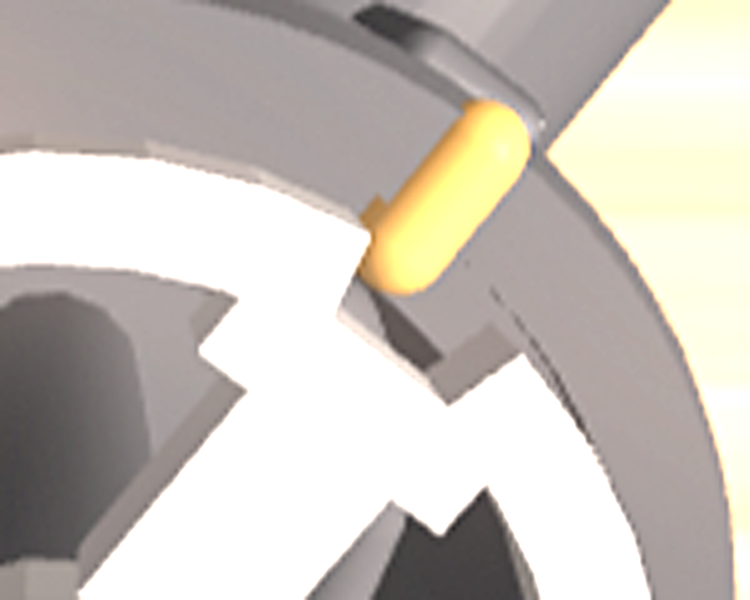

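In this view the notch sits at 142.4° and the pin at about 143.7° (part of its side wall shows, so the raw 144.1° reads slightly high). A nudge of 0.02 rad should do.

```bash
python3 -m crank '{"offset":[[0,0,0],[0,0,0],[0,0,0],[0,0,0],[0,0,0],[0,0,0],[0,0,0],[0,0,0]],"twist":[[0,-0.005,0],[0,-0.01,0],[0,-0.015,0],[0,-0.02,0],[0,-0.02,0],[0,-0.02,0],[0,-0.02,0],[0,-0.02,0]]}'
python3 - <<'E'
from h import *;from cell import r,eyes
c=(.4752,-.1242)
p=eyes.snapshot("wrist");np.savez("w7.npz",**p)
notch(p,c,.167,110,180);pinang(p,c)
s=r.sense();show(s)
E
```

```text
clock: 7.0
position: [0.4754, -0.1242, 0.1581]
tool_rot: [0.495, -0.495, -0.505, 0.505]
ft_force: [0.3, 0.3, -0.3]
gripper_width: 0.402
dark runs [(np.float64(135.0), np.float64(152.0), np.float64(143.5))]
pin 511 [ 0.4317 -0.0933  0.156 ] 144.5
t 7.05 pos [ 0.4754 -0.1242  0.1581] xhead 91.12 y [-0.    -0.001 -1.   ] F [-0.36 -0.02  0.32] T [ 0.04 -0.   -0.02] w 0.403 q7 1.477
```

The notch is at 143.5°, on the pin. I'll back the fingers off the bar, lift out, and turn the tool so that the two tips stand symmetrically over the bar, 17–20 mm each side of the hub. Pressing there keeps the plate level.

```bash
python3 -m crank '{"offset":[[0,0,0],[0,0,0],[0,-0.005,0],[0,-0.012,0],[0,-0.02,0],[0,-0.028,0],[0,-0.03,0],[0,-0.03,0]],"twist":[[0,0.04,0],[0,0.08,0],[0,0.08,0],[0,0.08,0],[0,0.08,0],[0,0.08,0],[0,0.08,0],[0,0.08,0]]}'
python3 - <<'E'
from h import *;from cell import r,eyes
c=(.4752,-.1242)
p=eyes.snapshot("wrist");np.savez("w8.npz",**p);cv2.imwrite("pics/w8.png",p["color"][:,:,::-1])
notch(p,c,.167,110,180);pinang(p,c);wfit(p,.167)
s=r.sense();show(s)
for h in (110,143.3): print(h,[np.round(v,4) for v in goal(s,(.475,-.124,.188),h)])
E
```

```text
clock: 7.85
position: [0.4755, -0.1242, 0.1885]
tool_rot: [-0.514, 0.515, 0.484, -0.485]
ft_force: [0.3, 0.0, -1.2]
gripper_width: 0.399
dark runs [(np.float64(135.0), np.float64(152.0), np.float64(143.5))]
pin 448 [ 0.4321 -0.0931  0.156 ] 144.1
plate [ 0.4756 -0.1242  0.042 ] 12627 notch n 300 angles [-179. -177. -175. -173. -171. -169. -167. -164. -162. -160. -157. -156.
 -153. -151. -148. -147. -144. -141. -138. -135. -132. -129. -126. -123.
 -121. -118. -116. -114. -112. -109. -107. -105. -103. -101.  -98.  -96.
  -94.  -92.  -90.  -87.  -85.  -83.  -81.  -78.  -76.  -74.  -72.  -70.
  -68.  -66.  -65.  -63.  -62.  -60.  -59.  -58.  -57.  -56.  -55.  -54.
  -53.  -52.  -51.  -50.  -49.  -48.  -47.  -46.  -45.  -44.  -43.  -42.
  -41.  -40.  -39.  -38.  -26.  -25.  -24.  -23.  -22.  -21.  -20.  -19.
  -18.  -17.  -16.  -15.  -14.  -13.  -12.  -11.  -10.   -8.   -6.   -4.
   -2.    0.    2.    5.    7.    9.   11.   13.   15.   17.   20.   22.
   25.   27.   29.   32.   35.   38.   41.   44.   47.   50.   52.   53.
   56.   58.   61.   64.   66.   69.   71.   74.   76.   78.   80.   83.
   85.   87.   89.   92.   94.   96.   99.  101.  103.  106.  108.  110.
  112.  114.  116.  117.  118.  119.  120.  121.  122.  124.  125.  126.
  127.  128.  129.  130.  131.  132.  155.  156.  157.  158.  159.  160.
  161.  162.  163.  164.  165.  166.  167.  168.  169.  170.  171.  173.
  175.  177.  179.]
pin 448 [ 0.4321 -0.0931  0.156 ] ang 144.4 0.0535
t 7.9 pos [ 0.4754 -0.1242  0.1882] xhead 86.53 y [-0.    -0.001 -1.   ] F [-0.66 -0.88  0.56] T [-0.05  0.01  0.03] w 0.399 q7 1.443
110 [array([0.0002, 0.0002, 0.0004]), array([-2.000e-04, -4.096e-01, -1.200e-03])]
143.3 [array([0.0002, 0.0002, 0.0004]), array([-6.000e-04, -9.908e-01, -1.100e-03])]
```

View pics/w8.png

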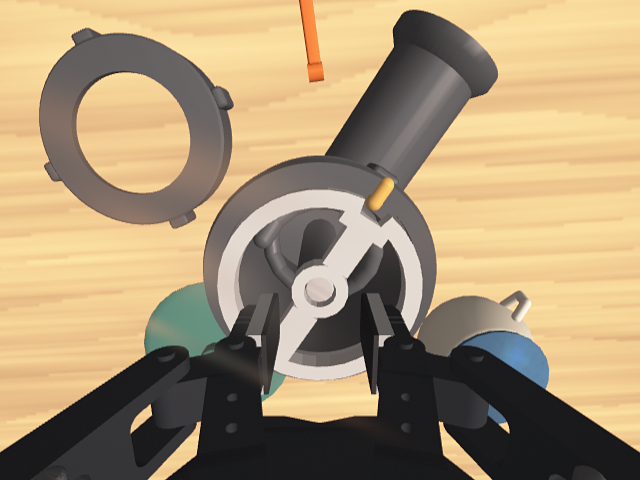

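The plate stayed put, with the notch gap around the pin at (380,205). Turning the tool to the bar's direction.

```bash
python3 -m crank '{"offset":[[0,0,0],[0,0,0],[0,0,0],[0,0,0],[0,0,0],[0,0,0],[0,0,0],[0,0,0]],"twist":[[0,-0.14,0],[0,-0.28,0],[0,-0.42,0],[0,-0.56,0],[0,-0.70,0],[0,-0.84,0],[0,-0.94,0],[0,-0.99,0]]}'
python3 - <<'E'
from h import *;from cell import r,eyes
c=(.4752,-.1242)
p=eyes.snapshot("wrist");np.savez("w9.npz",**p);cv2.imwrite("pics/w9.png",p["color"][:,:,::-1])
notch(p,c,.167,110,180);pinang(p,c)
s=r.sense();show(s);print(s["qpos"])
print([np.round(v,4) for v in goal(s,(.4752,-.1242,.167),143.5)])
E
```

```text
clock: 8.7
position: [0.4752, -0.1243, 0.1878]
tool_rot: [0.222, -0.221, -0.671, 0.672]
ft_force: [-0.3, -0.6, 1.0]
gripper_width: 0.402
dark runs [(np.float64(110.0), np.float64(121.0), np.float64(115.5)), (np.float64(135.0), np.float64(152.0), np.float64(143.5))]
pin 253 [ 0.4319 -0.0928  0.156 ] 144.1
t 8.75 pos [ 0.4752 -0.1243  0.1878] xhead 143.57 y [-0.001 -0.001 -1.   ] F [ 0.3  -0.86 -1.29] T [0.02 0.05 0.02] w 0.402 q7 2.172
[ 0.50218381  0.69311056 -0.55949872  1.83326217  0.51354027  0.76425902
  2.17211551]
[array([ 0.0001,  0.0208, -0.0001]), array([-0.0011,  0.0012,  0.0001])]
```

View pics/w9.png

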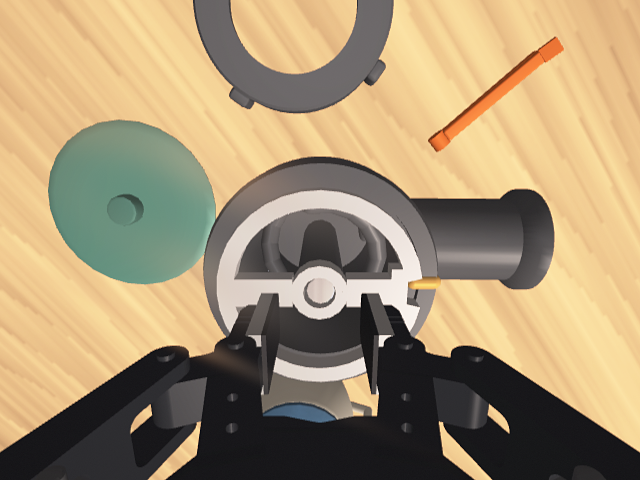

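The tips stand over the bar on both sides of the hub at (320,291), and the notch and pin line up at (415,287). Descending slowly: first about 3 mm past the expected contact at 0.167, then read the force.

```bash
python3 -m crank '{"offset":[[0,0.006,0],[0,0.012,0],[0,0.016,0],[0,0.019,0],[0,0.021,0],[0,0.022,0],[0,0.023,0],[0,0.024,0]],"twist":[[0,0,0],[0,0,0],[0,0,0],[0,0,0],[0,0,0],[0,0,0],[0,0,0],[0,0,0]]}'
python3 - <<'E'
from h import *;from cell import r,eyes
c=(.4752,-.1242)
p=eyes.snapshot("wrist");np.savez("w10.npz",**p);cv2.imwrite("pics/w10.png",p["color"][:,:,::-1])
s=r.sense();show(s)
notch(p,c,.165,125,180);pinang(p,c);
E
```

```text
clock: 9.55
position: [0.4752, -0.1242, 0.164]
tool_rot: [0.221, -0.221, -0.671, 0.672]
ft_force: [-2.1, -0.1, 5.2]
gripper_width: 0.401
t 9.6 pos [ 0.4752 -0.1242  0.1638] xhead 143.57 y [-0.001 -0.001 -1.   ] F [-1.25  1.36  5.48] T [0.28 0.41 0.04] w 0.395 q7 2.14
dark runs [(np.float64(125.0), np.float64(126.5), np.float64(125.75)), (np.float64(135.5), np.float64(152.0), np.float64(143.75))]
pin 315 [ 0.4319 -0.0932  0.156 ] 144.4
```

View pics/w10.png

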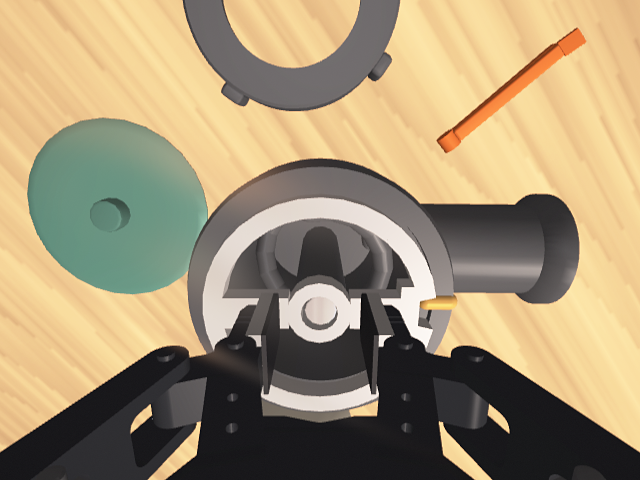

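5.5 N at 3 mm down is past the 1 mm pin stop and matches the spring, so the notch is over the pin. Continuing home with a small overtravel.

```bash
python3 -m crank '{"offset":[[0,0.001,0],[0,0.0015,0],[0,0.002,0],[0,0.0025,0],[0,0.003,0],[0,0.0035,0],[0,0.004,0],[0,0.0045,0]],"twist":[[0,0,0],[0,0,0],[0,0,0],[0,0,0],[0,0,0],[0,0,0],[0,0,0],[0,0,0]]}'
python3 - <<'E'
from h import *;from cell import r,eyes
s=r.sense();show(s)
E
```

```text
clock: 10.4
position: [0.4752, -0.1242, 0.1596]
tool_rot: [0.221, -0.221, -0.671, 0.672]
ft_force: [-2.5, 0.2, 7.8]
gripper_width: 0.399
t 10.4 pos [ 0.4752 -0.1242  0.1596] xhead 143.57 y [-0.    -0.001 -1.   ] F [-2.5   0.17  7.81] T [ 0.17  0.58 -0.03] w 0.399 q7 2.134
```

7.8 N at 0.1596, just about home. One more small step to feel the seat.

```bash
python3 -m crank '{"offset":[[0,0.0003,0],[0,0.0006,0],[0,0.0009,0],[0,0.0012,0],[0,0.0012,0],[0,0.0012,0],[0,0.0012,0],[0,0.0012,0]],"twist":[[0,0,0],[0,0,0],[0,0,0],[0,0,0],[0,0,0],[0,0,0],[0,0,0],[0,0,0]]}'
python3 - <<'E'
from h import *;from cell import r,eyes
s=r.sense();show(s)
E
```

```text
clock: 11.2
position: [0.4752, -0.1242, 0.1591]
tool_rot: [0.221, -0.221, -0.671, 0.672]
ft_force: [-5.5, 0.9, 19.4]
gripper_width: 0.398
t 11.2 pos [ 0.4752 -0.1242  0.1591] xhead 143.56 y [ 0.    -0.002 -1.   ] F [-5.48  0.94 19.4 ] T [0.23 1.27 0.03] w 0.398 q7 2.132
```

The force jumped to 19 N and the tips stopped at 0.159, so the plate is on its seat. Checking with the cameras.

Run:
```python
from h import *;from cell import r,eyes
c=(.4752,-.1242)
p=eyes.snapshot("wrist");cv2.imwrite("pics/w12.png",p["color"][:,:,::-1]);notch(p,c,.160,125,180);pinang(p,c)
X=cloud(p);hsv=cv2.cvtColor(p["color"],cv2.COLOR_RGB2HSV);d=np.hypot(X[...,0]-c[0],X[...,1]-c[1])
m=(d>.0415)&(d<.0475)&(hsv[...,2]>150)&(hsv[...,1]<45)&(abs(X[...,2]-.16)<.006)
Q=X[m];A=np.c_[Q[:,:2]-np.array(c),np.ones(len(Q))];k=np.linalg.lstsq(A,Q[:,2],rcond=None)[0];print("rim z",k[2].round(4),"slope",k[:2].round(4),len(Q))
q=eyes.snapshot("scene");crop(q,200,100,150,130,5,"pics/s12.png")
q=eyes.snapshot("top");crop(q,340,190,200,190,3,"pics/t12.png")
show(r.sense())
```

```text
dark runs [(np.float64(125.0), np.float64(126.5), np.float64(125.75)), (np.float64(135.0), np.float64(139.5), np.float64(137.25)), (np.float64(142.5), np.float64(151.5), np.float64(147.0))]
pin 421 [ 0.4328 -0.0944  0.156 ] 144.9
rim z 0.1607 slope [-0.0005 -0.0003] 6602
t 11.35 pos [ 0.4752 -0.1243  0.1591] xhead 143.56 y [ 0.    -0.002 -1.   ] F [-4.75  1.56 18.93] T [ 0.2   1.25 -0.01] w 0.397 q7 2.132
```

View pics/w12.png

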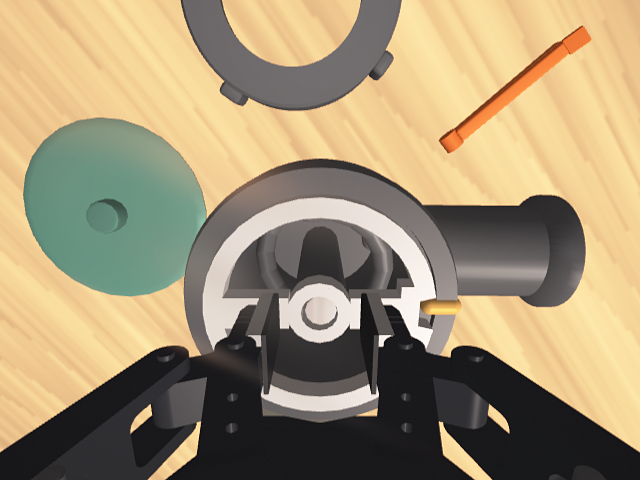

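View pics/s12.png

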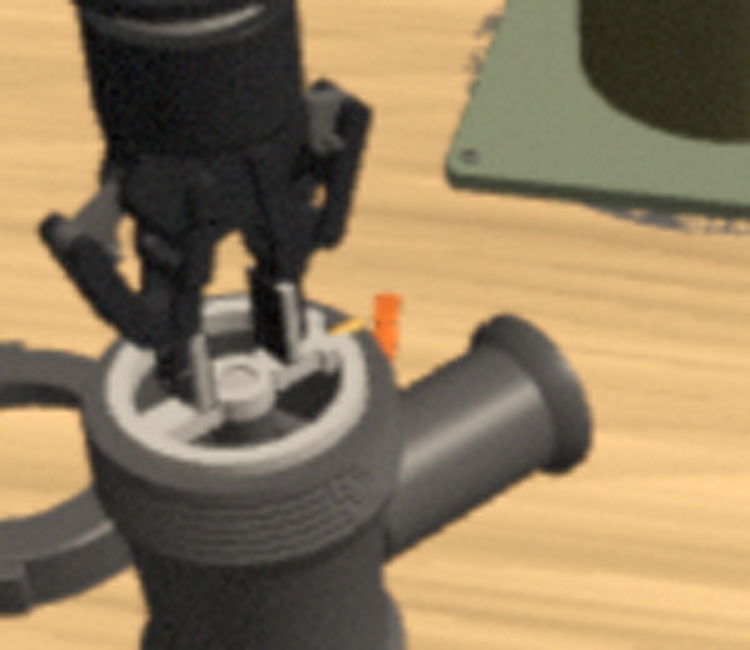

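The wrist view shows the pin (440,307) inside the notch. The rim is level at z = 0.1607 (seat + 10.7 mm, where home is seat + 10), and the push holds steady at 19 N. Handing in.

Run:
```python
from h import *;from cell import r,order
print(order.hand_in());show(r.sense())
```

```text
the job is handed in; nothing more can be done
None
the job is handed in; nothing more can be done
```

I turned the plate about 56° with one fingertip in each kidney until its notch was over the pin. Then I pressed it home with both tips on the bar, either side of the hub, and handed in at about 11 s while still pressing. The hand-in gives no verdict.

- **Height:** the rim measured 10.7 mm above the seat, where fully home is 10 mm. The camera calibration is good to about 2 mm.
- **Tilt:** under 0.001 rad, so the plate lies level.
- **Seating:** the force followed the spring (5.5 N, then 7.8 N) and jumped to about 19 N as the tips stopped at z = 0.159. The push was steady at about 19 N just before I handed in.
- **Notch on pin:** before pressing, the camera put the notch at 143.5° and the pin at 143.3–144.5°. After seating, the picture shows the pin inside the notch gap. My notch-angle routine no longer read cleanly then, because the pin showed inside the gap.
- **Other things on the shelf:** nothing touched them and they look undisturbed in the pictures. I did not measure their positions again.

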